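# Snap the power cap onto the console's plunger

### The arm

A 7-joint arm with a two-finger parallel gripper is mounted at the origin on the work surface. World frame = base frame: x ahead of the robot, y to its left, z up, the work surface at z = 0. Lengths are in m, angles in rad, forces in N, time in s.
With the tool pointing down it reaches from about 0.4 to 0.85 m from the base axis. Payload 4.5 kg.
Tool frame: the origin (TCP) lies at the very end of the fingers, on their centre line; the grasp point (between the pads) lies 19 mm behind it; z points along the fingers, y is the line along which they close (so a half turn about z gives the same grasp; the last joint's range is limited). The gripper opens to 88 mm and grips with 3 to 60 N. Pads are 18 mm wide; open, the fingers measure 123 mm over their backs; the gripper's body (75 mm by 187 mm) begins 45 mm behind the grasp point.
Start: joints at [0.034, 0.689, -0.195, 1.565, 0.157, 0.902, -0.215], TCP at [0.625, 0, 0.218] pointing down, gripper open.
Joint ranges: [-3.01, 3.01], [-0.46, 2.08], [-1.47, 1.51], [0.13, 2.56], [-1, 4.14], [0.04, 2.09], [-2.66, 2.66]. Speed limits (rad/s): [2.57, 2.57, 3.14, 3.14, 3.14, 3.14, 3.14].

### API

Orientations are given as a unit quaternion [x, y, z, w].
In Python, from plant import r, optics gives the robot as it stands.
- The arm moves only by the tool servo_tool, never from a script. Its arguments are lists of equal length, an entry for each row: "translation": the shift along the tool's x, y, z in m, a list of three; "turn": the turn, a rotation vector about the tool's x, y, z in rad, a list of three. In form: {"translation": [[dx, dy, dz], ...], "turn": [[rx, ry, rz], ...]}. A call has 1 to 10 rows; each row shifts and turns the commanded pose from where the row before left it, along the tool's axes as they then stand; what a row does not reach is not made up. A row lasts 1/8 s, in which the tool goes at most 62.5 mm and 10.7 degrees, less where a joint would pass 70% of its speed; a pose out of reach is approached as far as the arm can. A call is refused whole if a number of a shift passes 0.0625 or a number of a turn 0.188, either way. A call with a gripper value outside its range is refused whole. "grip" is the opening, from 0 (shut) to 1 (fully open), set as the call begins (left out, the last holds). The fingers move at their own pace and stop on an object; "grip_force" is the grip in N (left out, the last holds). Time passes only in rows, so rows that do not move let the fingers close. It gives the time, the measured TCP pose, the force, the opening and the grip force at its end, in the units of the state.
- r.get_state(): the state, without advancing time (a new reading comes with each control period).
- optics.snapshot(name): name is "scene" or "side" or "wrist"; returns a dict with "img" (480x640x3 uint8, red, green, blue), "z_map" (480x640 float32, m along the optical axis (not along the pixel's ray), 0 where there is no reading), "mtx" (3x3 intrinsics, pixels), "k1" (the pictures are not rectified: a ray, as slopes to the right and down, at radius r is drawn at 1 + k1 r^2 times it, then the intrinsics apply), "R" (3x3) and "t" (3): a world point X has camera coordinates R X + t. Camera axes: x right, y down, z forward; pixel columns grow to the right and rows downward; lengths in m; the calibration is good to about 2 mm. A picture is of the moment at which its call begins.
- r.finish_job(): hands the job in; it is judged then, once.
The state is a dict: "clock": time; "q": joint angles; "qd": joint speeds; "joint_torque": joint torques, N m; "tool_pos": TCP position; "eef_rot": TCP orientation; "contact_force": force on the tool from outside, world axes, zero at the start; "moment": the same for the moment, N m; "opening": opening from 0.0 (shut) to 1.0 (fully open); "finger_force": force on a finger pad.
Only numpy, scipy, OpenCV 4.12 (cv2) and the standard library are available. Lean on these libraries where they do the work, as an engineer would, in place of code of your own. Each camera call takes 0.05 s, during which the arm holds its last target. There are 200 camera calls.

### The job

Refit the console's power button. First slide the fork gauge along the groove in the console's top, flat on the groove's floor, until its slot is fully home around the plunger's stem under the collar, so that the plunger cannot sink; leave it there. Then set the round power cap on the plunger, press it straight down until it clicks home onto the collar, and finish with the gripper still pressing firmly down on the cap (hard enough to clamp the gauge under the collar, not hard enough to crush the switch); leave the other things on the cart where they are.

Things in the scene. Friction and masses are not known exactly. Their poses are not given: they have to be found in the camera images.
- console: Old game console, white shell on a grey base, 200 (x) x 250 (y) x 64 mm high, fixed, turned up to 0.2 rad. Origin: centre of its underside; front is -x, towards the robot; z up. A groove for the gauge runs along x in its top at y = +55 mm. At (-35, -55) mm stands the square reset button, 30 mm wide, 12 mm high, already fitted. Behind x = 14 mm a cartridge bay rises 12 mm above the top.
- groove_mouth (a point): Middle of the groove's floor at the console's front edge, 56 mm above the cart. The groove is 29 mm wide and 7.7 mm deep, open above and at the front, and runs from here along the console's +x: the plunger's axis is 65 mm in, the end wall 79.5 mm in.
- plunger: Black upright plunger of the power switch, in the groove. Origin: on its axis, level with the groove's floor while it is up; axes as the console's. Thin stem 7 mm across; collar 24 mm across from z = 7.5 to 10 mm (a 7.5 mm gap below it). It sinks up to 7.5 mm against a spring (1 N rising to 3 N). Unblocked, it sinks so far that the cap lands on the console's top without clicking.
- collar_top (a point): On the plunger's axis at the collar's upper face, 10 mm above the plunger's origin: the cap's rim rests here when home. Above it the snap stem is 9 mm across for 10 mm, then tapers to 5 mm at its top, 13.5 mm above this point. Four sprung steel balls stick out of the snap stem 6.4 mm above this point, to 16.5 mm across.
- gauge: Fork gauge, 90 g: steel blade lying flat, 22 mm wide (y), 6 mm thick, from x = -20 to +66 mm; at x = 0 an upright finger tab, 24 mm along x, 9.5 mm thick (y), its top 48.5 mm above the underside: pinch it across y. Origin: on the underside below the tab's centre; x towards the slotted end, z up. Slot 13 mm wide from x = 51.5 mm to the open end at 66 mm. Starts on the cart, left of the console.
- gauge_seat (a point): Point of the gauge that lies on the plunger's axis when the gauge is fully home: 55 mm ahead of the gauge's origin along its x, on the underside, in the middle of the slot. The stem then touches the slot's end.
- power_cap: Power button cap: plain round plastic cylinder 36 mm across, 21 mm high, top slightly dished, 22 g, hollow, mouth down. Origin: centre of its bottom rim; z up. Lies right of the console, in a row along x with a square cap and a small knob, in any order; it is the largest.
- cap_lip (a point): Middle of the snap lip inside the cap, 4 mm above its rim: mouth 17 mm wide, narrowing in a cone to 12.5 mm here. Pressed on the blocked plunger, resistance starts about 8 mm above home, peaks near 9 N (6 to 14 N) about 5 mm above home, then drops as the lip passes the balls and the rim reaches the collar.
- square_cap: Spare square reset cap, 30 x 30 x 16 mm, of the same plastic, loose on the cart; a bystander. Origin: centre of its underside.
- volume_knob: Small grey knob, 30 mm wide at the foot, 20 mm at the top, 22 mm high, loose on the cart; a bystander. Origin: centre of its underside.
- cartridge: Smoked gray game cartridge lying flat left of the console, 95 x 115 x 18 mm; a bystander. Origin: centre of its underside.
- anvil: Small cast-iron anvil-shaped weight, about 90 x 36 x 40 mm, right of the console; a bystander. Origin: centre of its underside.
- jar: Teal glass jar of capacitors with a metal lid, 52 mm in diameter, 67 mm high; a bystander. Origin: centre of its underside.
- screwdriver: Screwdriver 160 mm long lying in front of the console; a bystander. Origin: near the middle of its length, on the cart.

How it is judged:
On the way, in this order (a step that is already met when the one before it is completed fails the run):
1. the fork gauge lies flat on the groove's floor, fully home around the stem under the collar (horizontal distance between gauge_seat and plunger below 0.005 m and z of gauge_seat in the frame of console between 0.0535 and 0.0585 m and angle between the z axis of gauge and the z axis of console, either way round below 0.12 rad), for 0.2 s.
2. the power cap has clicked home on the plunger, its rim on the collar, with the gauge still in place (all of step 1 and z of power_cap in the frame of plunger between 0.0085 and 0.0115 m and horizontal distance between power_cap and plunger below 0.003 m and angle between the z axis of power_cap and the z axis of plunger, either way round below 0.12 rad and angle between power_cap's own z axis and vertical below 0.3 rad), for 0.1 s.
At the end, for the whole second after the job is handed in: Gauge home: seat point within 5 mm of the plunger's axis and 2.5 mm of the groove's floor, flat. Cap home: rim within 1.5 mm of the collar's top, within 3 mm of the axis, square to it. Fingers still bear on the cap, so that the collar clamps the gauge with over 5 N (all of step 2 and contact force between gauge and plunger above 5 N and contact force between the fingers and power_cap above 3 N); the arm keeps its last pose, push and grip.
It fails at once if another thing on the cart (square cap, knob, cartridge, anvil, jar or screwdriver) is moved by more than 3 cm (distance of any of square_cap, volume_knob, cartridge, anvil, jar, screwdriver from where it was at the start of the episode above 0.03 m).
It fails at once if the switch is crushed: the collar bears on the gauge with more than 60 N (contact force between gauge and plunger above 60 N).
It also fails if it takes over 64 s, if anything falls off the work surface, if the arm or the gripper's body presses on something with over 40 N, if the wrist force passes 120 N, or if a joint passes its speed limit or range.

## Working session

There is one attempt and no reset: what is moved stays moved. The work goes in short steps, Python scripts to look and compute and a tool call to move; the robot and the scene stay as the last step left them, time stands still between calls to the robot, and variables do not carry over. Pictures are saved under pics/ and viewed, at most 10 in all, crops included, and the job is handed in when it is done.

Besides the shell and the picture viewer there is one more tool, called after ">>>" in YAML: its name, and indented under it one key for each argument. servo_tool: Moves the arm, as the interface text tells. Its arguments: {"type":"object","properties":{"translation":{"type":"array"},"turn":{"type":"array"},"grip":{"type":"number"},"grip_force":{"type":"number"}},"required":["translation","turn"]}

```bash
ls; mkdir -p pics
cat > h.py <<'E'
import numpy as np, cv2
from plant import r, optics
from scipy.spatial.transform import Rotation as Ro
def snap(n,save=None):
    s=optics.snapshot(n)
    if save: cv2.imwrite('pics/'+save+'.png',s['img'][:,:,::-1])
    return s
def rays(s,uv):
    uv=np.atleast_2d(uv).astype(float);K=s['mtx']
    d=np.c_[(uv[:,0]-K[0,2])/K[0,0],(uv[:,1]-K[1,2])/K[1,1]]
    x=d.copy()
    for _ in range(20): x=d/(1+s['k1']*(x**2).sum(1,keepdims=True))
    return np.c_[x,np.ones(len(x))]
def onplane(s,uv,z):
    R,t=s['R'],s['t']; C=-R.T@t; d=rays(s,uv)@R
    return C+d*((z-C[2])/d[:,2])[:,None]
def cloud(s):
    v,u=np.mgrid[0:480,0:640]; ry=rays(s,np.c_[u.ravel(),v.ravel()])
    P=(ry*s['z_map'].reshape(-1,1)-s['t'])@s['R']
    P[s['z_map'].ravel()==0]=np.nan
    return P.reshape(480,640,3)
def proj(s,X):
    c=np.atleast_2d(X)@s['R'].T+s['t'];a=c[:,:2]/c[:,2:];a=a*(1+s['k1']*(a**2).sum(1,keepdims=True))
    return np.c_[a[:,0]*s['mtx'][0,0]+s['mtx'][0,2],a[:,1]*s['mtx'][1,1]+s['mtx'][1,2]]
E
python3 - <<'E'
from h import *
for n in ['scene','side','wrist']:
    s=snap(n,n+'0'); np.savez('/tmp/'+n+'0.npz',**s)
    print(n,(-s['R'].T@s['t']).round(3),s['R'].round(2).tolist(),s['mtx'][0,0],s['k1'])
st=r.get_state();print(st)
E
```

```text
pics
scene [0.845 0.515 1.128] [[-0.85, 0.52, -0.02], [0.45, 0.72, -0.53], [-0.27, -0.46, -0.85]] 531.7491735683743 -0.10504118565844449
side [-0.089 -0.834  0.827] [[0.79, -0.62, -0.0], [-0.38, -0.48, -0.79], [0.49, 0.62, -0.61]] 571.0404708241056 0.02835836546172402
wrist [0.624 0.068 0.383] [[1.0, -0.0, -0.0], [0.0, -0.96, 0.27], [-0.0, -0.27, -0.96]] 332.97825780646855 -0.015586557466371064
{'clock': 0.15, 'q': array([ 0.03377543,  0.68980694, -0.19454258,  1.56607967,  0.15732875,
        0.90250497, -0.21512796]), 'qd': array([ 0.00052653, -0.00183114, -0.0002581 , -0.00130952,  0.0002326 ,
       -0.00149292,  0.00123696]), 'joint_torque': array([-1.46674727e-03, -5.27863634e+01, -1.26819178e+00, -1.53587687e+01,
       -5.24473807e-02,  3.92338901e-03,  1.12435155e-04]), 'tool_pos': array([ 6.24497595e-01, -2.15632098e-05,  2.17491719e-01]), 'eef_rot': array([ 7.07075356e-01,  7.07137856e-01, -5.35686136e-04, -4.54701312e-04]), 'contact_force': array([-0.01012189,  0.66598256,  0.62135681]), 'moment': array([0.04028192, 0.00041178, 0.02981251]), 'finger_force': 0.0, 'opening': 0.996917509193948}
```

View pics/scene0.png

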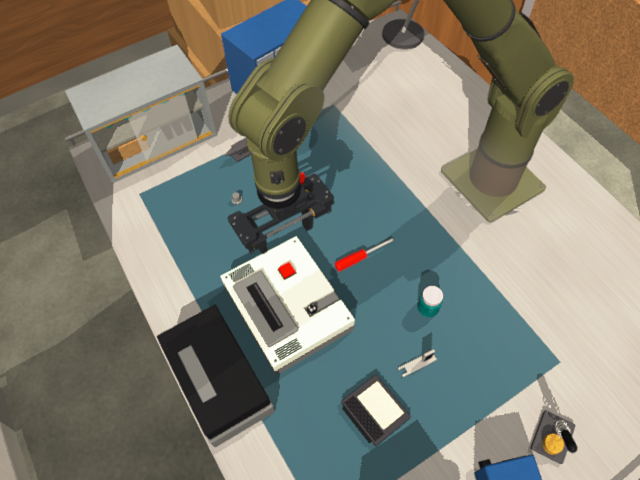

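View pics/wrist0.png

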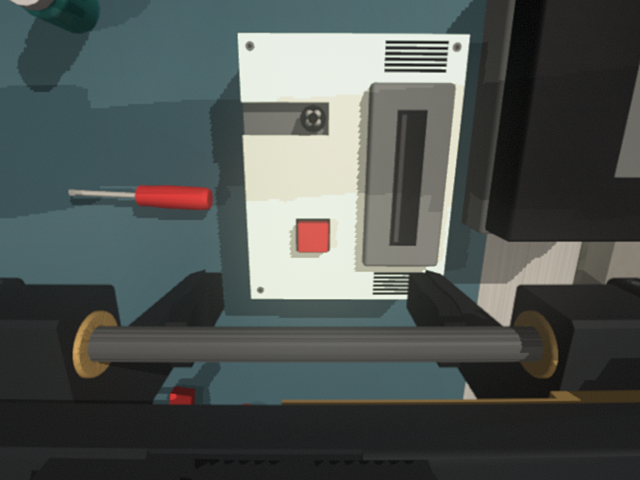

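View pics/side0.png

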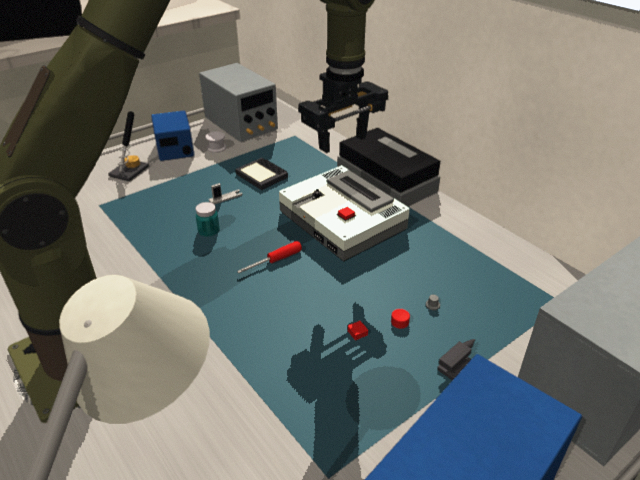

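Scene view: gauge at (417,362), tab near (430,355), lying left of the console. Wrist view: groove at (243–328, 102–135), plunger at (313,118). Side view: red square cap (357,329), round power cap (400,318), knob (433,301).

Run:
```python
from h import *
L={n:dict(np.load('/tmp/%s0.npz'%n)) for n in ['scene','side','wrist']}
def tri(obs):
    A=np.zeros((3,3));b=np.zeros(3)
    for n,uv in obs:
        s=L[n];C=-s['R'].T@s['t'];d=(rays(s,uv)@s['R'])[0];d/=np.linalg.norm(d);M=np.eye(3)-np.outer(d,d);A+=M;b+=M@C
    return np.linalg.solve(A,b)
# console white top
s=L['wrist'];hsv=cv2.cvtColor(s['img'],cv2.COLOR_RGB2HSV)
m=((hsv[:,:,1]<50)&(hsv[:,:,2]>180)).astype(np.uint8);m[310:]=0;m[:,475:]=0
m=cv2.morphologyEx(m,cv2.MORPH_OPEN,np.ones((3,3)))
pts=np.argwhere(m)[:,::-1].astype(float);W=onplane(s,pts,0.064)[:,:2].astype(np.float32)
rect=cv2.minAreaRect(W);print('console rect',rect)
P=cloud(s);print('wrist plunger', onplane(s,[[313,118]],0.07),'cloud z top',np.nanmedian(P[140:180,260:300,2]),'groove floor',np.nanmedian(P[110:128,255:285,2]))
g=np.argwhere(0*m+1)
# groove edges in the wrist image
row=hsv[95:145,255,2];print(row.tolist())
# red caps in side
for n in ['side','scene']:
    s=L[n];h=cv2.cvtColor(s['img'],cv2.COLOR_RGB2HSV)
    m=(((h[:,:,0]<8)|(h[:,:,0]>172))&(h[:,:,1]>150)&(h[:,:,2]>90)).astype(np.uint8)
    k,lab,st,c=cv2.connectedComponentsWithStats(m);P=cloud(s)
    for i in range(1,k):
        if st[i,4]>40:
            q=P[lab==i];print(n,c[i].round(1),st[i].tolist(),np.nanmedian(q,0).round(3),np.nanmax(q[:,2]).round(3))
# gauge in scene: cloud points
s=L['scene'];P=cloud(s);h=cv2.cvtColor(s['img'],cv2.COLOR_RGB2HSV)
sub=np.zeros((480,640),bool);sub[340:385,390:445]=True
for nm,m in (('high',sub&(P[:,:,2]>0.012)),('top',sub&(P[:,:,2]>0.042)),('bright',sub&(h[:,:,1]<60)&(h[:,:,2]>110))):
    q=P[m];print(nm,len(q));
    if len(q)>4: print(np.nanmedian(q,0),np.nanmin(q,0),np.nanmax(q,0),cv2.minAreaRect(q[:,:2].astype(np.float32)))
a=s['img'][325:395,380:460];b=L['side']['img'][175:215,190:250]
cv2.imwrite('pics/g0.png',np.hstack([cv2.resize(a,(400,350),interpolation=2)[:,:,::-1],cv2.resize(b,(400,350),interpolation=2)[:,:,::-1]]))
```

```text
console rect ((0.5605261921882629, 0.04055352509021759), (0.2619909942150116, 0.40531229972839355), 85.65606689453125)
wrist plunger [[0.62226064 0.088383   0.07      ]] cloud z top 0.06300743521216141 groove floor 0.05536207225544811
[239, 239, 240, 239, 241, 240, 217, 148, 94, 78, 81, 81, 81, 82, 81, 80, 87, 105, 118, 118, 118, 117, 117, 119, 118, 117, 117, 118, 116, 118, 117, 118, 118, 117, 118, 118, 118, 116, 114, 130, 189, 225, 228, 227, 227, 226, 226, 226, 226, 227]
side [345.9 212.6] [338, 207, 17, 12, 123] [ 0.618 -0.028  0.073] 0.077
side [284.5 250.7] [268, 241, 33, 22, 330] [ 0.464 -0.001  0.02 ] 0.026
side [399.9 318.1] [391, 309, 19, 19, 290] [ 0.522 -0.308  0.018] 0.024
side [357.4 329.8] [348, 321, 20, 19, 265] [ 0.439 -0.278  0.013] 0.018
scene [301.8 177.5] [300, 172, 6, 12, 48] [ 0.438 -0.266  0.015] 0.022
scene [350.2 259.8] [335, 249, 32, 22, 330] [0.469 0.014 0.022] 0.031
scene [286.4 270. ] [278, 262, 17, 17, 173] [ 0.624 -0.017  0.075] 0.08
high 91
[0.46356581 0.30415486 0.03989864] [0.44694169 0.29648436 0.01221079] [0.4801     0.30871738 0.05216398] ((0.4635799527168274, 0.3024209141731262), (0.03328966349363327, 0.011917291209101677), 1.1671266555786133)
top 41
[0.46091948 0.30331003 0.04734205] [0.44694169 0.29859104 0.04209065] [0.47252872 0.30757532 0.05216398] ((0.45982685685157776, 0.3032035529613495), (0.00815143994987011, 0.02553589455783367), 86.0793228149414)
bright 429
[0.48297106 0.30240037 0.00633433] [ 0.43122383  0.28326929 -0.00546165] [0.52701662 0.31516189 0.05216398] ((0.4793403148651123, 0.29950469732284546), (0.02750585228204727, 0.09470698982477188), 85.64328002929688)
```

View pics/g0.png

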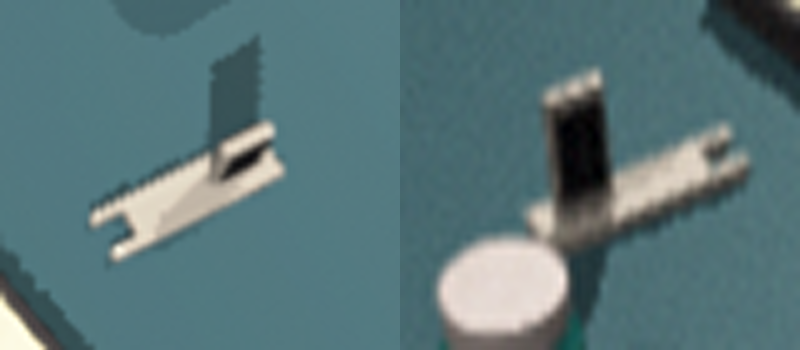

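The crop shows the gauge flat on the cart with its slot pointing to +x (away from the robot) and the tab near the robot end. The jar is close by.

>>> servo_tool:
  translation:
    - [0.05, -0.032, 0]
    - [0.05, -0.032, 0]
    - [0.05, -0.032, 0]
    - [0.05, -0.032, 0]
    - [0.05, -0.032, 0]
    - [0.05, -0.032, 0]
    - [0, 0, 0]
    - [0, 0, 0]
    - [0, 0, 0]
    - [0, 0, 0]
  turn:
    - [0, 0, 0]
    - [0, 0, 0]
    - [0, 0, 0]
    - [0, 0, 0]
    - [0, 0, 0]
    - [0, 0, 0]
    - [0, 0, 0.174]
    - [0, 0, 0.174]
    - [0, 0, 0.174]
    - [0, 0, 0.174]
  grip: 0.5

```text
clock: 1.4
tool_pos: [0.4328, 0.3, 0.218]
eef_rot: [0.907, 0.421, -0.0, 0.0]
contact_force: [0.2, 0.6, -0.2]
opening: 0.5
finger_force: 0.0
```

>>> servo_tool:
  translation:
    - [0, 0, 0]
    - [0, 0, 0]
    - [0, 0, 0]
    - [0, 0, 0]
    - [0, 0, 0]
    - [0, 0, 0]
  turn:
    - [0, 0, 0.174]
    - [0, 0, 0.174]
    - [0, 0, 0.174]
    - [0, 0, 0.174]
    - [0, 0, 0.174]
    - [0, 0, 0]

```text
clock: 2.15
tool_pos: [0.4328, 0.3, 0.2179]
eef_rot: [1.0, 0.003, -0.0, 0.0]
contact_force: [-0.3, -0.5, -0.0]
opening: 0.499
finger_force: 0.0
```

Run:
```python
from h import *
st=r.get_state();print(st['tool_pos'],Ro.from_quat(st['eef_rot']).as_matrix().round(3),st['q'].round(2))
s=snap('wrist','w1');np.savez('/tmp/w1.npz',**s)
P=cloud(s);h=cv2.cvtColor(s['img'],cv2.COLOR_RGB2HSV)
box=(P[:,:,0]>.42)&(P[:,:,0]<.56)&(P[:,:,1]>.26)&(P[:,:,1]<.34)
for nm,m in (('top',box&(P[:,:,2]>0.044)&(P[:,:,2]<.06)),('bright',box&(h[:,:,1]<60)&(h[:,:,2]>110)&(P[:,:,2]<.012))):
    q=P[m];print(nm,len(q))
    if len(q)>4: print(np.nanmedian(q,0),np.nanmin(q,0),np.nanmax(q,0),cv2.minAreaRect(q[:,:2].astype(np.float32)))
```

```text
[0.43275356 0.30002435 0.21790698] [[ 1.     0.007 -0.   ]
 [ 0.007 -1.    -0.001]
 [-0.     0.001 -1.   ]] [-0.89  0.58  0.31  1.88 -0.26  0.72 -1.99]
top 143
[0.46078723 0.3018069  0.04773433] [0.44851515 0.29787064 0.04474207] [0.47245385 0.30485365 0.05008308] ((0.4604058265686035, 0.3016303777694702), (0.005981938913464546, 0.023895278573036194), 84.08966827392578)
bright 1321
[0.48879801 0.2989996  0.00512855] [ 0.43870996  0.28268849 -0.00223825] [0.52810171 0.31477432 0.00767526] ((0.48312294483184814, 0.29947784543037415), (0.02491791360080242, 0.08882027119398117), 83.90625762939453)
```

View pics/w1.png

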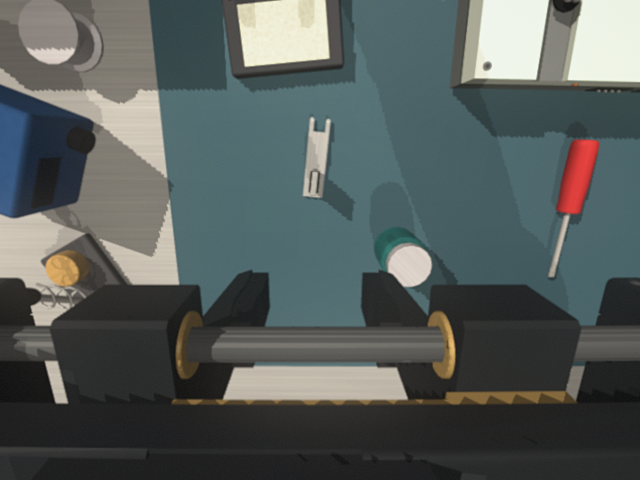

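Wrist view shows the gauge at (316,160), tab at (314,182), slot up. It is yawed about -0.1 rad, and the jar at (405,260) clears the fingers.

>>> servo_tool:
  translation:
    - [0.0277, -0.0015, 0]
    - [0, 0, 0.035]
    - [0, 0, 0.035]
    - [0, 0, 0.035]
    - [0, 0, 0.035]
    - [0, 0, 0.03]
    - [0, 0, 0.02]
    - [0, 0, 0.012]
    - [0, 0, 0]
  turn:
    - [0, 0, 0.107]
    - [0, 0, 0]
    - [0, 0, 0]
    - [0, 0, 0]
    - [0, 0, 0]
    - [0, 0, 0]
    - [0, 0, 0]
    - [0, 0, 0]
    - [0, 0, 0]

```text
clock: 3.32
tool_pos: [0.4605, 0.3015, 0.0157]
eef_rot: [0.999, -0.051, -0.001, 0.0]
contact_force: [-0.4, 0.3, 0.5]
opening: 0.501
finger_force: 0.0
```

>>> servo_tool:
  translation:
    - [0, 0, 0]
    - [0, 0, 0]
    - [0, 0, 0]
    - [0, 0, 0]
    - [0, 0, 0]
    - [0, 0, 0]
  turn:
    - [0, 0, 0]
    - [0, 0, 0]
    - [0, 0, 0]
    - [0, 0, 0]
    - [0, 0, 0]
    - [0, 0, 0]
  grip: 0
  grip_force: 25

```text
clock: 4.08
tool_pos: [0.4608, 0.3017, 0.0164]
eef_rot: [0.999, -0.051, 0.0, -0.0]
contact_force: [0.1, -0.3, 4.0]
opening: 0.104
finger_force: 25.0
```

Run:
```python
from h import *
L={n:dict(np.load('/tmp/%s0.npz'%n)) for n in ['scene','side','wrist']}
# console: white top via depth clouds in scene & wrist & w1; fit rect edges
for n,f in (('scene','scene0'),('wrist','wrist0'),('wrist1','w1'),('side','side0')):
    s=dict(np.load('/tmp/%s.npz'%f));h=cv2.cvtColor(s['img'],cv2.COLOR_RGB2HSV);P=cloud(s)
    m=(P[:,:,2]>.055)&(P[:,:,2]<.072)&(P[:,:,0]>.45)&(P[:,:,0]<.78)&(P[:,:,1]>-.11)&(P[:,:,1]<.19)&(h[:,:,1]<60)&(h[:,:,2]>150)
    m=cv2.morphologyEx(m.astype(np.uint8),cv2.MORPH_OPEN,np.ones((3,3)))
    c=max(cv2.findContours(m,0,2)[0],key=cv2.contourArea)[:,0]
    W=onplane(s,c,0.064)[:,:2].astype(np.float32)
    print(n,'z',np.nanmedian(P[m>0][:,2]),cv2.minAreaRect(W))
s=L['wrist'];h=cv2.cvtColor(s['img'],cv2.COLOR_RGB2HSV)
# groove edges (wrist0): at the floor level lower edge / top edge, by column
for u in range(250,300,8):
    v=h[90:150,u,2].astype(int);d=np.diff(v);print(u,90+d[:25].argmin(),90+25+d[25:].argmax(),onplane(s,[[u,90.5+d[:25].argmin()],[u,115.5+d[25:].argmax()]],.064)[:,:2].round(4).tolist())
g=cv2.cvtColor(s['img'],cv2.COLOR_RGB2GRAY)
cc=cv2.HoughCircles(cv2.resize(g[95:142,285:345],None,fx=6,fy=6,interpolation=2),cv2.HOUGH_GRADIENT,1,50,param1=80,param2=20,minRadius=40,maxRadius=110)
print(None if cc is None else cc[0][:3]/6+[285,95,0])
P=cloud(s);print(np.nanmax(P[105:130,300:325,2]))
```

```text
scene z 0.06391790377300949 ((0.6566082835197449, 0.03579818457365036), (0.25523877143859863, 0.20190677046775818), 89.77427673339844)
wrist z 0.06300737970124726 ((0.657014012336731, 0.03374956548213959), (0.24900542199611664, 0.19947923719882965), 89.9159164428711)
wrist1 z 0.06298634287683527 ((0.5883343815803528, 0.04503944143652916), (0.06421589851379395, 0.07109562307596207), 1.12538480758667)
side z 0.06128924045120269 ((0.6210144758224487, 0.027608096599578857), (0.249455064535141, 0.1355699896812439), 89.95716094970703)
250 101 134 [[0.5656, 0.1029], [0.5642, 0.0744]]
258 101 134 [[0.5728, 0.1029], [0.5715, 0.0744]]
266 101 134 [[0.58, 0.1029], [0.5789, 0.0744]]
274 101 134 [[0.5872, 0.1029], [0.5863, 0.0744]]
282 101 134 [[0.5944, 0.1029], [0.5937, 0.0744]]
290 101 134 [[0.6016, 0.1029], [0.601, 0.0744]]
298 101 134 [[0.6088, 0.1029], [0.6084, 0.0744]]
[[315.41666603 126.25        13.91666698]
 [315.08333397 117.58333397   7.11666679]]
0.0799410906015437
```

>>> servo_tool:
  translation:
    - [0, 0, -0.015]
    - [0, 0, -0.03]
    - [0, 0, -0.03]
    - [0, 0, -0.03]
    - [0, 0, 0]
    - [0.0148, 0.0426, 0]
    - [0.0148, 0.0426, 0]
    - [0.0148, 0.0426, 0]
    - [0.0148, 0.0426, 0]
    - [0.0148, 0.0426, 0]
  turn:
    - [0, 0, 0]
    - [0, 0, 0]
    - [0, 0, 0]
    - [0, 0, 0]
    - [0, 0, -0.102]
    - [0, 0, 0]
    - [0, 0, 0]
    - [0, 0, 0]
    - [0, 0, 0]
    - [0, 0, 0]

```text
clock: 5.32
tool_pos: [0.535, 0.0872, 0.1218]
eef_rot: [1.0, -0.0, 0.0, 0.0]
contact_force: [1.2, -0.5, -0.4]
opening: 0.105
finger_force: 25.0
```

>>> servo_tool:
  translation:
    - [0, 0, 0]
    - [0, 0, 0]
  turn:
    - [0, 0, 0]
    - [0, 0, 0]

```text
clock: 5.58
tool_pos: [0.5343, 0.0893, 0.1215]
eef_rot: [1.0, -0.0, -0.0, -0.0]
contact_force: [-0.5, 0.1, -1.2]
opening: 0.104
finger_force: 25.0
```

Run:
```python
from h import *
st=r.get_state();print(st['tool_pos'],Ro.from_quat(st['eef_rot']).as_matrix().round(4)[:,0],st['contact_force'])
s=snap('wrist','w2');np.savez('/tmp/w2.npz',**s)
t=snap('side');cv2.imwrite('pics/w2.png',np.hstack([s['img'][:350,150:550],cv2.resize(t['img'][130:270,240:400],(400,350))])[:,:,::-1])
P=cloud(s);T=st['tool_pos']
m=(abs(P[:,:,1]-T[1])<.02)&(P[:,:,0]>T[0]+.013)&(P[:,:,0]<T[0]+.075)&(P[:,:,2]>.08)&(P[:,:,2]<T[2]+.02)
q=P[m];print(len(q),np.median(q,0),q.min(0),q.max(0))
A=np.c_[q[:,:2]-T[:2],np.ones(len(q))];print('plane z=',np.linalg.lstsq(A,q[:,2]-T[2],rcond=None)[0]);print(cv2.minAreaRect(q[:,:2].astype(np.float32)))
```

```text
[0.53433985 0.08926601 0.12146854] [ 1.e+00 -0.e+00 -2.e-04] [-0.52914876  0.13732686 -1.15457728]
3311 [0.57051855 0.08897888 0.11026955] [0.54734819 0.07807044 0.10556798] [0.59977222 0.10015626 0.11246441]
plane z= [-0.0050876  -0.00145517 -0.01104388]
((0.5735557675361633, 0.0891147255897522), (0.052420999854803085, 0.022070761770009995), 0.049615610390901566)
```

View pics/w2.png

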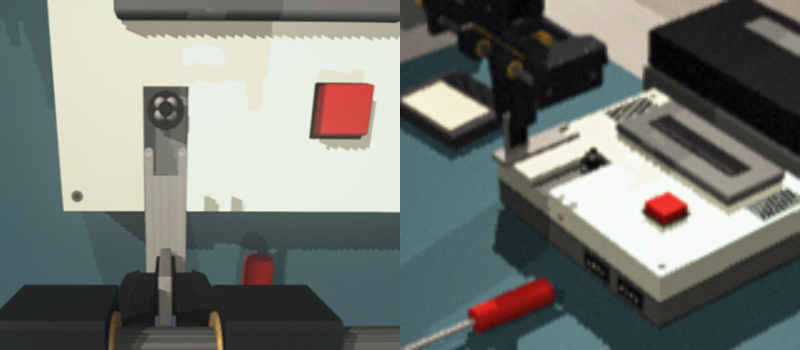

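The gauge is held level and straight in the grip, with its tips at (150,152) and (182,152) in the crop. It is lined up with the groove; the plunger is at full-frame pixel (316,108).

Run:
```python
from h import *
s=dict(np.load('/tmp/w2.npz'));h=cv2.cvtColor(s['img'],cv2.COLOR_RGB2HSV);g=h[:,:,2].astype(int)
for v in (130,140):
    d=np.diff(g[v,280:350]);a,b=280.5+d[:25].argmin(),280.5+35+d[35:].argmax();print(v,a,b,onplane(s,[[a,v],[b,v]],.064)[:,:2].round(4).tolist())
d=np.diff(g[70:110,300:306].mean(1));v=70.5+d.argmin();print('end wall',v,onplane(s,[[303,v]],.064))
d=np.diff(g[180:230,360:380].mean(1));v=180.5+d.argmin();print('front',v,onplane(s,[[370,v]],.064))
m=((g<75)).astype(np.uint8);m[:,:295]=0;m[:,335:]=0;m[:88]=0;m[132:]=0
m=cv2.morphologyEx(m,cv2.MORPH_CLOSE,np.ones((7,7)));c=max(cv2.findContours(m,0,2)[0],key=cv2.contourArea);e=cv2.minEnclosingCircle(c);print(e,cv2.boundingRect(c),onplane(s,[e[0]],.066))
P=cloud(s);q=P[92:126,298:334].reshape(-1,3);q=q[(q[:,2]>.0635)];k=q[q[:,2]>.074];c=q[q[:,2]<.069];print('top',len(k),k.mean(0),k[:,2].max(),'collar',len(c),np.median(c,0),c.min(0),c.max(0))
w=dict(np.load('/tmp/wrist0.npz'));P=cloud(w);q=P[95:142,290:335].reshape(-1,3);q=q[q[:,2]>.074];print(len(q),q.mean(0))
```

```text
130 293.5 338.5 [[0.6097, 0.1028], [0.6097, 0.0739]]
140 293.5 336.5 [[0.6035, 0.1029], [0.6035, 0.0751]]
end wall 85.5 [[0.63619939 0.09645903 0.064     ]]
front 210.5 [[0.55708052 0.0514451  0.064     ]]
((315.5, 109.55128479003906), 19.608835220336914) (297, 90, 37, 40) [[0.62189111 0.08868728 0.066     ]]
top 326 [0.62170304 0.08869813 0.07623416] 0.07964950254294295 collar 601 [0.62229653 0.08837544 0.06530399] [0.61263773 0.07761814 0.06361572] [0.63238298 0.0997049  0.06745776]
151 [0.62163428 0.08867294 0.07625736]
```

>>> servo_tool:
  translation:
    - [0, 0.0005, 0.02]
    - [0, 0, 0.015]
    - [0, 0, 0.007]
    - [0, 0, 0.003]
    - [0, 0, 0.001]
    - [0, 0, 0.001]
    - [0, 0, 0.001]
    - [0, 0, 0]
  turn:
    - [0, 0, 0]
    - [0, 0, 0]
    - [0, 0, 0]
    - [0, 0, 0]
    - [0, 0, 0]
    - [0, 0, 0]
    - [0, 0, 0]
    - [0, 0, 0]

```text
clock: 6.68
tool_pos: [0.5347, 0.0881, 0.0732]
eef_rot: [1.0, -0.0, 0.0, -0.0]
contact_force: [-0.3, 0.3, -1.5]
opening: 0.105
finger_force: 25.0
```

>>> servo_tool:
  translation:
    - [0, 0, 0.0008]
    - [0, 0, 0.0006]
    - [0, 0, 0]
  turn:
    - [0, 0, 0]
    - [0, 0, 0]
    - [0, 0, 0]

```text
clock: 7.05
tool_pos: [0.5346, 0.0881, 0.0722]
eef_rot: [1.0, -0.0, 0.0, -0.0]
contact_force: [-1.7, -0.4, 5.1]
opening: 0.103
finger_force: 25.0
```

>>> servo_tool:
  translation:
    - [0.004, -0.0006, 0]
    - [0.004, 0, 0]
    - [0.004, 0, 0]
    - [0.004, 0, 0]
    - [0.004, 0, 0]
    - [0.004, 0, 0]
    - [0.003, 0, 0]
    - [0.002, 0, 0]
    - [0, 0, 0]
  turn:
    - [0, 0, 0]
    - [0, 0, 0]
    - [0, 0, 0]
    - [0, 0, 0]
    - [0, 0, 0]
    - [0, 0, 0]
    - [0, 0, 0]
    - [0, 0, 0]
    - [0, 0, 0]

```text
clock: 8.18
tool_pos: [0.5612, 0.0887, 0.0724]
eef_rot: [1.0, -0.0, -0.002, -0.0]
contact_force: [-5.9, -0.6, 10.6]
opening: 0.108
finger_force: 25.0
```

>>> servo_tool:
  translation:
    - [0.001, 0, -0.0006]
    - [0.002, 0, 0]
    - [0.002, 0, 0]
    - [0.001, 0, 0]
    - [0, 0, 0]
  turn:
    - [0, 0, 0]
    - [0, 0, 0]
    - [0, 0, 0]
    - [0, 0, 0]
    - [0, 0, 0]

```text
clock: 8.8
tool_pos: [0.5675, 0.0887, 0.0724]
eef_rot: [1.0, -0.0, -0.002, -0.0]
contact_force: [-5.6, -0.7, 8.0]
opening: 0.101
finger_force: 25.0
```

Run:
```python
from h import *
st=r.get_state();T=st['tool_pos'];print(T,st['contact_force'])
s=snap('wrist');np.savez('/tmp/w3.npz',**s)
cv2.imwrite('pics/w3.png',cv2.resize(s['img'][100:330,240:400],(480,690))[:600,:,::-1])
```

```text
[0.56749069 0.08870509 0.07240996] [-5.57336991 -0.66851653  8.01763699]
```

View pics/w3.png

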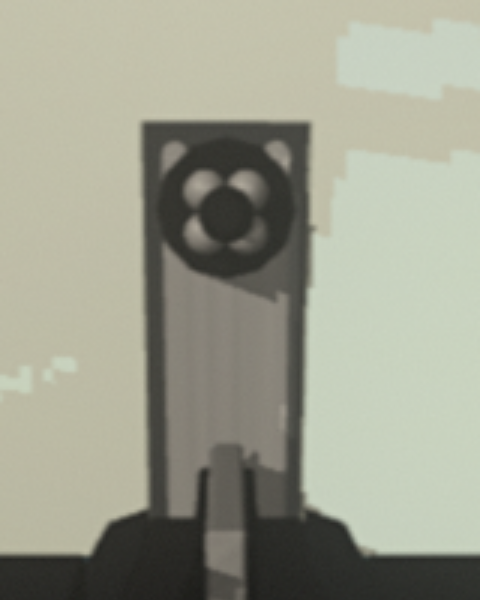

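The fork tips show on both sides of the collar, at (174,150) and (278,150) in the crop. I'll check how far in they are.

Run:
```python
from h import *
s=dict(np.load('/tmp/w3.npz'));k=690/230
print(onplane(s,[[240+174/3,100+141/k],[240+278/3,100+141/k]],.062)); print('plunger',onplane(s,[[240+227/3,100+207/k]],.066),'wall',onplane(s,[[315,100+124/k]],.0637))
P=cloud(s);q=P[200:240,298:334].reshape(-1,3);q=q[(q[:,2]>.058)&(q[:,2]<.066)];print(np.median(q,0));A=np.c_[q[:,:2]-[.59,.0887],np.ones(len(q))];print(np.linalg.lstsq(A,q[:,2],rcond=None)[0])
```

```text
[[0.63289051 0.09709938 0.062     ]
 [0.63288652 0.07934431 0.062     ]]
plunger [[0.62210013 0.08805596 0.066     ]] wall [[0.63569438 0.08839217 0.0637    ]]
[0.59463488 0.08786469 0.06124565]
[ 0.00165598 -0.00323875  0.06124946]
```

>>> servo_tool:
  translation:
    - [0.001, 0, 0]
    - [0.001, 0, 0]
    - [0, 0, 0]
  turn:
    - [0, 0, 0]
    - [0, 0, 0]
    - [0, 0, 0]

```text
clock: 9.22
tool_pos: [0.5675, 0.0887, 0.0724]
eef_rot: [1.0, -0.0, -0.004, 0.0]
contact_force: [-9.1, -0.7, 11.7]
opening: 0.104
finger_force: 25.0
```

>>> servo_tool:
  translation:
    - [0, 0, 0]
    - [0, 0, 0]
    - [0, 0, 0]
  turn:
    - [0, 0, 0]
    - [0, 0, 0]
    - [0, 0, 0]
  grip: 0.3

```text
clock: 9.6
tool_pos: [0.5723, 0.0888, 0.0722]
eef_rot: [1.0, -0.0, 0.0, 0.0]
contact_force: [-0.2, -0.2, 0.3]
opening: 0.3
finger_force: 0.0
```

>>> servo_tool:
  translation:
    - [0, 0, -0.02]
    - [0, 0, -0.04]
    - [0, 0, -0.05]
    - [0, 0, -0.03]
    - [0, 0, 0]
  turn:
    - [0, 0, 0]
    - [0, 0, 0]
    - [0, 0, 0]
    - [0, 0, 0]
    - [0, 0, 0]

```text
clock: 10.22
tool_pos: [0.5737, 0.0888, 0.2147]
eef_rot: [1.0, -0.0, 0.003, -0.0]
contact_force: [0.9, 0.9, 0.2]
opening: 0.303
finger_force: 0.0
```

Run:
```python
from h import *
st=r.get_state();T=st['tool_pos'];print(T,st['q'].round(2))
s=snap('wrist','w4');P=cloud(s)
m=(abs(P[:,:,0]-.56)<.03)&(abs(P[:,:,1]-.0887)<.02)&(P[:,:,2]>.095)&(P[:,:,2]<.11)
q=P[m];print(len(q),np.median(q,0) if len(q) else 0,cv2.minAreaRect(q[:,:2].astype(np.float32)) if len(q)>3 else 0)
# caps: side + scene
for n in ['side','scene']:
    s=snap(n);h=cv2.cvtColor(s['img'],cv2.COLOR_RGB2HSV)
    m=(((h[:,:,0]<8)|(h[:,:,0]>172))&(h[:,:,1]>150)&(h[:,:,2]>90)).astype(np.uint8)
    k,lab,st,c=cv2.connectedComponentsWithStats(m);P=cloud(s)
    for i in range(1,k):
        q=P[lab==i]
        if st[i,4]>60 and np.nanmedian(q[:,1])<-.1:
            t=q[q[:,2]>.014];print(n,c[i].round(1),st[i].tolist(),np.nanmedian(q,0).round(4),'top',t.mean(0).round(4),cv2.minAreaRect(t[:,:2].astype(np.float32)))
```

```text
[0.57366799 0.08884863 0.21470302] [-0.37  0.64  0.23  1.73 -0.19  0.79 -1.62]
290 [0.56814523 0.08867518 0.10327107] ((0.5673486590385437, 0.08869674801826477), (0.023690124973654747, 0.008870681747794151), 0.13145115971565247)
side [400. 318.] [392, 309, 18, 19, 288] [ 0.5225 -0.308   0.0176] top [ 0.5255 -0.3055  0.0184] ((0.5270462036132812, -0.3045957386493683), (0.03756771981716156, 0.03331437706947327), 44.59318161010742)
side [357.4 329.8] [348, 321, 20, 19, 261] [ 0.4386 -0.2778  0.0131] top [ 0.4392 -0.2761  0.0152] ((0.439858078956604, -0.2755070924758911), (0.030609365552663803, 0.029313109815120697), 86.5801010131836)
scene [299.9 179. ] [293, 172, 14, 15, 141] [ 0.4438 -0.2665  0.0144] top [ 0.4428 -0.2675  0.0165] ((0.44331538677215576, -0.26832714676856995), (0.03124069981276989, 0.028368525207042694), 82.94776153564453)
scene [266.2 184.8] [260, 178, 13, 15, 166] [ 0.5297 -0.2946  0.0192] top [ 0.5291 -0.2975  0.0199] ((0.5285258293151855, -0.2984831929206848), (0.03658214211463928, 0.03449518606066704), 40.5350341796875)
```

The gauge is seated: the tab centre is at x=0.567, which puts the seat at 0.622. Next, the cap.

>>> servo_tool:
  translation:
    - [-0.009, 0.0487, 0]
    - [-0.009, 0.0487, 0]
    - [-0.009, 0.0487, 0]
    - [-0.009, 0.0487, 0]
    - [-0.009, 0.0487, 0]
    - [-0.009, 0.0487, 0]
    - [-0.009, 0.0487, 0]
    - [-0.009, 0.0487, 0]
    - [0, 0, 0.03]
    - [0, 0, 0]
  turn:
    - [0, 0, 0]
    - [0, 0, 0]
    - [0, 0, 0]
    - [0, 0, 0]
    - [0, 0, 0]
    - [0, 0, 0]
    - [0, 0, 0]
    - [0, 0, 0]
    - [0, 0, 0]
    - [0, 0, 0]
  grip: 0.7

```text
clock: 11.62
tool_pos: [0.4973, -0.2997, 0.1792]
eef_rot: [1.0, -0.001, -0.003, -0.002]
contact_force: [0.0, 0.5, 0.1]
opening: 0.702
finger_force: 0.0
```

Run:
```python
from h import *
st=r.get_state();T=st['tool_pos'];print(T,st['q'].round(2),Ro.from_quat(st['eef_rot']).as_matrix().round(4)[:,0])
s=snap('wrist','w5');P=cloud(s);h=cv2.cvtColor(s['img'],cv2.COLOR_RGB2HSV)
m=(((h[:,:,0]<8)|(h[:,:,0]>172))&(h[:,:,1]>150)&(h[:,:,2]>90)).astype(np.uint8)
k,lab,st,c=cv2.connectedComponentsWithStats(m)
for i in range(1,k):
    if st[i,4]>60:
        q=P[lab==i];t=q[q[:,2]>.0165]
        print(c[i].round(1),st[i].tolist(),np.nanmedian(q,0).round(4),len(t),cv2.minEnclosingCircle(t[:,:2].astype(np.float32)) if len(t)>3 else 0, t.min(0),t.max(0))
```

```text
[ 0.49725534 -0.29973042  0.17922572] [ 0.37  0.69  0.16  1.75 -0.15  0.73 -0.97] [ 1.     -0.001  -0.0063]
[316.9 179.9] [299, 162, 36, 37, 1049] [ 0.5285 -0.3014  0.0196] 1030 ((0.5276907682418823, -0.30087268352508545), 0.01796688884496689) [ 0.51079229 -0.31801373  0.01654417] [ 0.54552849 -0.28387276  0.02342153]
[ 21.2 238. ] [3, 202, 37, 76, 1894] [0.471  0.0019 0.0224] 1711 ((0.4666964113712311, 0.0077485679648816586), 0.040600478649139404) [ 0.42742528 -0.00680294  0.01650631] [0.50657888 0.01805893 0.02646277]
[289.1 259.7] [274, 244, 31, 32, 796] [ 0.4446 -0.2719  0.0151] 28 ((0.4435847997665405, -0.26994574069976807), 0.017171792685985565) [ 0.43130084 -0.28371123  0.01651047] [ 0.45810131 -0.25697305  0.01740144]
```

View pics/w5.png

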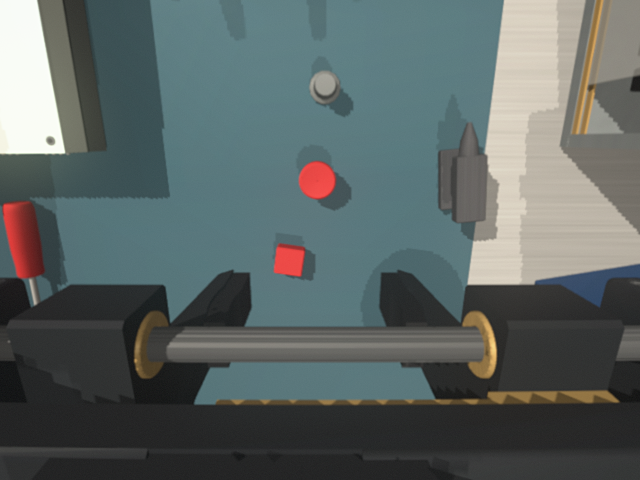

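Wrist view: power cap at (317,180), centre (0.5277, -0.3010). The knob is at (325,87), the square cap at (289,260) and the anvil at (465,180).

>>> servo_tool:
  translation:
    - [0.0304, 0.0013, 0.03]
    - [0, 0, 0.03]
    - [0, 0, 0.03]
    - [0, 0, 0.03]
    - [0, 0, 0.025]
    - [0, 0, 0.015]
    - [0, 0, 0]
  turn:
    - [0, 0, 0]
    - [0, 0, 0]
    - [0, 0, 0]
    - [0, 0, 0]
    - [0, 0, 0]
    - [0, 0, 0]
    - [0, 0, 0]

```text
clock: 12.55
tool_pos: [0.53, -0.3013, 0.0219]
eef_rot: [1.0, 0.0, -0.0, -0.0]
contact_force: [-0.6, -0.2, 0.3]
opening: 0.7
finger_force: 0.0
```

>>> servo_tool:
  translation:
    - [-0.0023, 0.0, 0.01]
    - [0, 0, 0.007]
    - [0, 0, 0]
    - [0, 0, 0]
  turn:
    - [0, 0, 0]
    - [0, 0, 0]
    - [0, 0, 0]
    - [0, 0, 0]

```text
clock: 13.05
tool_pos: [0.5279, -0.3023, 0.0055]
eef_rot: [1.0, -0.0, 0.0, 0.0]
contact_force: [-0.3, 0.1, 0.4]
opening: 0.701
finger_force: 0.0
```

>>> servo_tool:
  translation:
    - [0, 0, 0]
    - [0, 0, 0]
    - [0, 0, 0]
    - [0, 0, 0]
    - [0, 0, 0]
  turn:
    - [0, 0, 0]
    - [0, 0, 0]
    - [0, 0, 0]
    - [0, 0, 0]
    - [0, 0, 0]
  grip: 0
  grip_force: 40

```text
clock: 13.68
tool_pos: [0.5277, -0.3022, 0.0053]
eef_rot: [1.0, -0.0, 0.0, 0.0]
contact_force: [-0.1, 0.2, -0.3]
opening: 0.158
finger_force: 0.0
```

>>> servo_tool:
  translation:
    - [0, 0, -0.01]
    - [0, 0, -0.03]
    - [0, 0, -0.05]
    - [0, 0, -0.05]
    - [0, 0, 0]
  turn:
    - [0, 0, 0]
    - [0, 0, 0]
    - [0, 0, 0]
    - [0, 0, 0]
    - [0, 0, 0]

```text
clock: 14.3
tool_pos: [0.5303, -0.304, 0.1501]
eef_rot: [1.0, -0.0, 0.004, 0.002]
contact_force: [-0.5, 0.2, -0.4]
opening: 0.002
finger_force: 0.0
```

Run:
```python
from h import *
s=snap('wrist');a=snap('side')
cv2.imwrite('pics/w6.png',np.hstack([s['img'][:350,100:500],cv2.resize(a['img'][230:370,320:480],(400,350))])[:,:,::-1])
for n,s in (('wrist',s),('side',a),('scene',snap('scene'))):
    P=cloud(s);h=cv2.cvtColor(s['img'],cv2.COLOR_RGB2HSV)
    m=(((h[:,:,0]<8)|(h[:,:,0]>172))&(h[:,:,1]>150)&(h[:,:,2]>90)).astype(np.uint8)
    k,lab,st,c=cv2.connectedComponentsWithStats(m)
    for i in range(1,k):
        q=P[lab==i]
        if st[i,4]>40 and np.nanmedian(q[:,1])<-.1: print(n,c[i].round(1),st[i].tolist(),np.nanmedian(q,0).round(4),np.nanmin(q,0).round(4),np.nanmax(q,0).round(4))
print(r.get_state()['opening'],r.get_state()['tool_pos'])
```

```text
wrist [310.8 221.8] [292, 202, 38, 40, 1200] [ 0.5286 -0.3012  0.0196] [ 0.5103 -0.3177  0.0082] [ 0.5455 -0.2837  0.0222]
side [400.  318.1] [392, 309, 18, 19, 288] [ 0.5224 -0.3075  0.0174] [ 0.5079 -0.3234 -0.0015] [ 0.5574 -0.2876  0.0224]
side [357.4 329.9] [348, 321, 20, 19, 264] [ 0.4384 -0.2783  0.0133] [ 0.4247 -0.2916 -0.0018] [ 0.4668 -0.2473  0.0183]
scene [299.9 179. ] [293, 172, 14, 15, 141] [ 0.4442 -0.2664  0.0145] [ 0.4203 -0.2996 -0.0036] [ 0.4595 -0.2492  0.0212]
scene [266.2 184.8] [260, 178, 13, 15, 166] [ 0.53   -0.2953  0.019 ] [ 0.5041 -0.3344 -0.003 ] [ 0.5462 -0.2787  0.0271]
0.00013240200301676712 [ 0.52713723 -0.30162632  0.1449234 ]
```

View pics/w6.png

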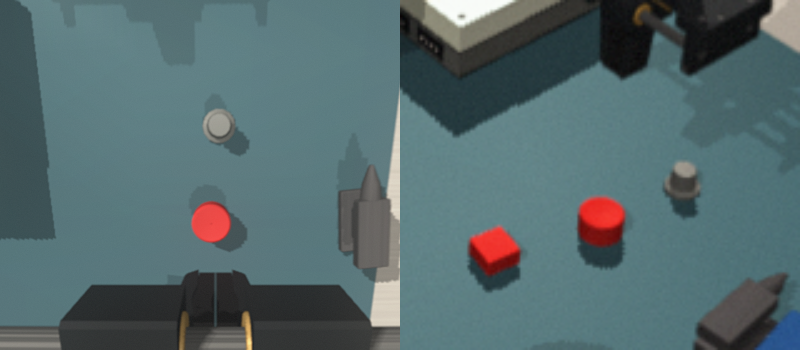

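The cap at (211,222) in the crop is upright and hasn't moved, and the fingers are closed and empty. I'll retry, closing in stages and watching the force.

>>> servo_tool:
  translation:
    - [0, 0, 0]
    - [0, 0, 0]
    - [0, 0, 0]
    - [0, 0, 0]
    - [0, 0, 0]
    - [0, 0, 0.03]
    - [0, 0, 0.04]
    - [0, 0, 0.04]
    - [0, 0, 0.02]
    - [0, 0, 0]
  turn:
    - [0, 0, 0]
    - [0, 0, 0]
    - [0, 0, 0]
    - [0, 0, 0]
    - [0, 0, 0]
    - [0, 0, 0]
    - [0, 0, 0]
    - [0, 0, 0]
    - [0, 0, 0]
    - [0, 0, 0]
  grip: 0.7

```text
clock: 15.7
tool_pos: [0.5271, -0.3018, 0.0144]
eef_rot: [1.0, -0.0, -0.001, -0.001]
contact_force: [-0.3, -1.0, 1.0]
opening: 0.704
finger_force: 0.0
```

>>> servo_tool:
  translation:
    - [0.0005, 0, 0.009]
    - [0, 0, 0]
    - [0, 0, 0]
  turn:
    - [0, 0, 0]
    - [0, 0, 0]
    - [0, 0, 0]
  grip: 0.46

```text
clock: 16.08
tool_pos: [0.5287, -0.3024, 0.0071]
eef_rot: [1.0, -0.0, 0.001, 0.0]
contact_force: [1.2, -0.2, -0.3]
opening: 0.46
finger_force: 0.0
```

>>> servo_tool:
  translation:
    - [0, 0, 0]
    - [0, 0, 0]
    - [0, 0, 0]
  turn:
    - [0, 0, 0]
    - [0, 0, 0]
    - [0, 0, 0]
  grip: 0.38
  grip_force: 20

```text
clock: 16.45
tool_pos: [0.5282, -0.3022, 0.0064]
eef_rot: [1.0, -0.0, 0.0, 0.0]
contact_force: [0.3, 0.2, 0.4]
opening: 0.383
finger_force: 0.0
```

Run:
```python
from h import *
st=r.get_state();print(st['tool_pos'],st['opening'],st['finger_force'],st['contact_force'])
for n in ['side','scene','wrist']:
    s=snap(n,'x7'+n);P=cloud(s);h=cv2.cvtColor(s['img'],cv2.COLOR_RGB2HSV)
    m=(((h[:,:,0]<8)|(h[:,:,0]>172))&(h[:,:,1]>150)&(h[:,:,2]>60)).astype(np.uint8)
    k,lab,q0,c=cv2.connectedComponentsWithStats(m)
    for i in range(1,k):
        q=P[lab==i]
        if q0[i,4]>20 and np.nanmedian(q[:,1])<-.1: print(n,c[i].round(1),q0[i].tolist(),np.nanmedian(q,0).round(4))
```

```text
[ 0.5282492  -0.30218325  0.0064345 ] 0.3829707417023577 0.0 [0.33480776 0.2280244  0.3797578 ]
side [399.2 318.5] [391, 309, 18, 20, 259] [ 0.5198 -0.3072  0.0174]
side [357.3 329.9] [348, 321, 20, 19, 265] [ 0.4387 -0.2781  0.0131]
scene [299.9 179. ] [293, 172, 14, 15, 141] [ 0.444  -0.2662  0.0144]
scene [262.7 186.5] [260, 181, 7, 12, 53] [ 0.5418 -0.2934  0.0196]
wrist [313.2 279. ] [279, 241, 70, 76, 4217] [ 0.5305 -0.3015  0.0195]
wrist [264.7 389.9] [239, 378, 53, 23, 968] [ 0.4568 -0.274   0.01  ]
```

Run:
```python
import cv2,numpy as np
w=cv2.imread('pics/x7wrist.png');a=cv2.imread('pics/x7side.png')[260:360,350:450]
cv2.imwrite('pics/x7.png',np.hstack([cv2.resize(w[180:420,190:430],(400,400),interpolation=2),cv2.resize(a,(400,400),interpolation=2)]))
```

```text
(no output)
```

View pics/x7.png

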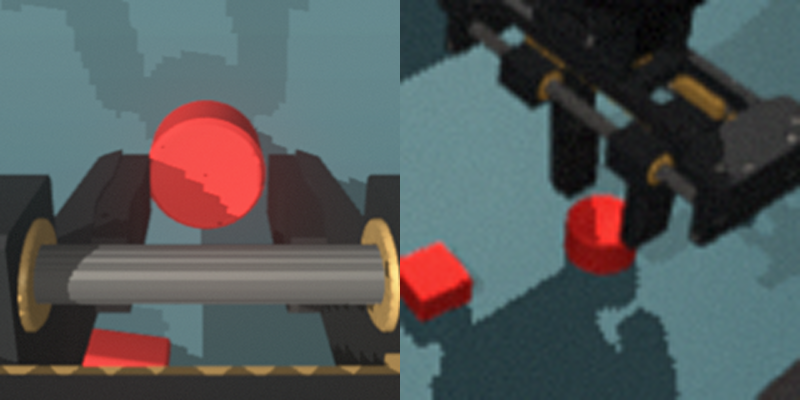

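The side crop shows the fingertips around (573,190) and (645,240). They look higher than, or offset from, the cap at (600,235). I'll measure where the tips really are from depth.

Run:
```python
from h import *
T=r.get_state()['tool_pos'];print(T)
for n in ['side','scene','wrist']:
    s=snap(n);P=cloud(s);h=s['img'].max(2)
    near=(abs(P[:,:,0]-T[0])<.05)&(abs(P[:,:,1]-T[1])<.06)&(h<75)&(P[:,:,2]<.075)
    q=P[near]
    print(n,len(q))
    for a,b in ((-.002,.004),(.004,.012),(.012,.02),(.02,.03),(.03,.04),(.04,.055),(.055,.07)):
        w=q[(q[:,2]>=a)&(q[:,2]<b)]
        for sg in (1,-1):
            v=w[(w[:,1]-T[1])*sg>0]
            if len(v)>3: print((a,b),sg,len(v),np.percentile(v[:,0]-T[0],[5,95]).round(3),np.percentile(v[:,1]-T[1],[5,95]).round(3))
```

```text
[ 0.52820382 -0.30215058  0.00631607]
side 760
(-0.002, 0.004) -1 271 [-0.048 -0.006] [-0.058 -0.005]
(0.02, 0.03) 1 12 [-0.011  0.004] [0.013 0.022]
(0.02, 0.03) -1 9 [-0.011 -0.002] [-0.032 -0.02 ]
(0.03, 0.04) 1 43 [-0.011  0.005] [0.013 0.024]
(0.03, 0.04) -1 33 [-0.012  0.008] [-0.034 -0.023]
(0.04, 0.055) 1 70 [-0.011  0.009] [0.013 0.026]
(0.04, 0.055) -1 59 [-0.012  0.008] [-0.035 -0.023]
(0.055, 0.07) 1 60 [-0.012  0.004] [0.014 0.028]
(0.055, 0.07) -1 51 [-0.012  0.005] [-0.037 -0.022]
scene 4
wrist 5220
(-0.002, 0.004) -1 9 [-0.031 -0.012] [-0.052 -0.031]
(0.02, 0.03) 1 64 [0.008 0.01 ] [0.017 0.026]
(0.02, 0.03) -1 81 [-0.005  0.01 ] [-0.026 -0.017]
(0.03, 0.04) 1 352 [-0.003  0.011] [0.016 0.029]
(0.03, 0.04) -1 379 [-0.005  0.011] [-0.029 -0.017]
(0.04, 0.055) 1 845 [-0.004  0.011] [0.016 0.03 ]
(0.04, 0.055) -1 859 [-0.004  0.011] [-0.03  -0.017]
(0.055, 0.07) 1 896 [0.008 0.011] [0.018 0.031]
(0.055, 0.07) -1 910 [0.008 0.011] [-0.032 -0.018]
```

The real fingertips sit about 18 mm above the reported TCP, so the fingers were closing over the top of the cap. I'll open and go lower, watching the force.

>>> servo_tool:
  translation:
    - [0, 0, 0]
    - [0, 0, 0]
    - [0, 0, 0.004]
    - [0, 0, 0.004]
    - [0, 0, 0.003]
    - [0, 0, 0]
  turn:
    - [0, 0, 0]
    - [0, 0, 0]
    - [0, 0, 0]
    - [0, 0, 0]
    - [0, 0, 0]
    - [0, 0, 0]
  grip: 0.6

```text
clock: 17.5
tool_pos: [0.528, -0.302, -0.0051]
eef_rot: [1.0, -0.0, -0.0, -0.0]
contact_force: [0.5, -0.9, -0.2]
opening: 0.597
finger_force: 0.0
```

Run:
```python
from h import *
st=r.get_state();T=st['tool_pos'];print(T,st['contact_force'])
for n in ['side','wrist']:
    s=snap(n);P=cloud(s);h=s['img'].max(2)
    q=P[(abs(P[:,:,0]-T[0])<.014)&(abs(abs(P[:,:,1]-T[1])-.033)<.012)&(h<75)&(P[:,:,2]<.075)&(P[:,:,2]>.006)]
    for sg in (1,-1):
        z=np.sort(q[(q[:,1]-T[1])*sg>0][:,2]);print(n,sg,len(z),z[:6].round(4))
```

```text
[ 0.52798472 -0.30203176 -0.00506425] [ 0.4638241  -0.87502743 -0.15471035]
side 1 228 [0.0142 0.0146 0.0147 0.0152 0.0159 0.0162]
side -1 127 [0.0148 0.0151 0.0154 0.0154 0.0161 0.0167]
wrist 1 3336 [0.0141 0.0147 0.0149 0.0149 0.0153 0.0153]
wrist -1 3398 [0.0143 0.0147 0.0149 0.0153 0.0153 0.0155]
```

>>> servo_tool:
  translation:
    - [0, 0, 0.004]
    - [0, 0, 0.003]
    - [0, 0, 0.002]
    - [0, 0, 0]
  turn:
    - [0, 0, 0]
    - [0, 0, 0]
    - [0, 0, 0]
    - [0, 0, 0]

```text
clock: 18.1
tool_pos: [0.5281, -0.3021, -0.0139]
eef_rot: [1.0, -0.0, -0.0, -0.0]
contact_force: [-0.1, 0.7, 0.7]
opening: 0.597
finger_force: 0.0
```

>>> servo_tool:
  translation:
    - [0, 0, 0]
    - [0, 0, 0]
    - [0, 0, 0]
    - [0, 0, 0]
    - [0, 0, 0]
  turn:
    - [0, 0, 0]
    - [0, 0, 0]
    - [0, 0, 0]
    - [0, 0, 0]
    - [0, 0, 0]
  grip: 0
  grip_force: 35

```text
clock: 18.73
tool_pos: [0.5283, -0.3022, -0.0136]
eef_rot: [1.0, -0.0, 0.0, 0.0]
contact_force: [-0.7, -0.4, 0.6]
opening: 0.396
finger_force: 35.0
```

>>> servo_tool:
  translation:
    - [0, 0, -0.01]
    - [0, 0, -0.03]
    - [0, 0, -0.05]
    - [0, 0, -0.05]
    - [0, 0, 0]
  turn:
    - [0, 0, 0]
    - [0, 0, 0]
    - [0, 0, 0]
    - [0, 0, 0]
    - [0, 0, 0]

```text
clock: 19.35
tool_pos: [0.5308, -0.3039, 0.131]
eef_rot: [1.0, -0.0, 0.004, 0.002]
contact_force: [0.4, -0.2, -0.9]
opening: 0.393
finger_force: 35.0
```

>>> servo_tool:
  translation:
    - [0.0115, -0.0485, 0]
    - [0.0115, -0.0485, 0]
    - [0.0115, -0.0485, 0]
    - [0.0115, -0.0485, 0]
    - [0.0115, -0.0485, 0]
    - [0.0115, -0.0485, 0]
    - [0.0115, -0.0485, 0]
    - [0.0115, -0.0485, 0]
    - [0, 0, 0]
    - [0, 0, 0]
  turn:
    - [0, 0, 0]
    - [0, 0, 0]
    - [0, 0, 0]
    - [0, 0, 0]
    - [0, 0, 0]
    - [0, 0, 0]
    - [0, 0, 0]
    - [0, 0, 0]
    - [0, 0, 0]
    - [0, 0, 0]

```text
clock: 20.6
tool_pos: [0.6195, 0.085, 0.1257]
eef_rot: [1.0, -0.0, -0.001, 0.001]
contact_force: [-0.4, -1.6, 0.3]
opening: 0.392
finger_force: 35.0
```

Run:
```python
from h import *
st=r.get_state();T=st['tool_pos'];print(T,Ro.from_quat(st['eef_rot']).as_matrix().round(4).tolist(),st['opening'],st['contact_force'])
for n in ['wrist','side','scene']:
    s=snap(n,'w8'+n);P=cloud(s);h=cv2.cvtColor(s['img'],cv2.COLOR_RGB2HSV)
    m=((h[:,:,0]<8)|(h[:,:,0]>172))&(h[:,:,1]>150)&(h[:,:,2]>60)&(np.linalg.norm(P-T,axis=2)<.06)
    q=P[m];print(n,len(q))
    if len(q)>5:
        t=q[q[:,2]>np.percentile(q[:,2],95)-.006]; print((np.nanmedian(q,0)-T).round(4),(q.min(0)-T).round(4),(q.max(0)-T).round(4),np.array(cv2.minEnclosingCircle((t-T)[:,:2].astype(np.float32))[0]),cv2.minEnclosingCircle((t-T)[:,:2].astype(np.float32))[1])
        A=np.c_[t[:,:2]-T[:2],np.ones(len(t))];print(np.linalg.lstsq(A,t[:,2]-T[2],rcond=None)[0].round(4))
```

```text
[0.61945514 0.08501918 0.12565514] [[1.0, -0.0003, -0.0016], [-0.0003, -1.0, -0.0013], [-0.0016, 0.0013, -1.0]] 0.3918962262487537 [-0.3501931  -1.56975082  0.31656693]
wrist 4463
[0.0032 0.0011 0.033 ] [-0.0122 -0.0174  0.0156] [0.0176 0.017  0.0354] [-2.58065527e-04 -7.09170999e-05] 0.01805993542075157
[-0.006 -0.009  0.033]
side 124
[-0.0105 -0.007   0.0305] [-0.0208 -0.0254  0.0144] [0.0102 0.0154 0.0468] [-0.00215734 -0.005006  ] 0.022230541333556175
[ 0.0705 -0.1941  0.0323]
scene 0
```

>>> servo_tool:
  translation:
    - [0.0027, -0.0037, 0.02]
    - [0, 0, 0.02]
    - [0, 0, 0.013]
    - [0, 0, 0]
    - [0, 0, 0]
    - [0, 0, 0]
  turn:
    - [0, 0, 0]
    - [0, 0, 0]
    - [0, 0, 0]
    - [0, 0, 0]
    - [0, 0, 0]
    - [0, 0, 0]

```text
clock: 21.5
tool_pos: [0.6236, 0.0895, 0.0741]
eef_rot: [1.0, -0.0, 0.001, -0.0]
contact_force: [0.8, 0.0, -0.2]
opening: 0.391
finger_force: 35.0
```

>>> servo_tool:
  translation:
    - [-0.0013, 0.0008, 0.002]
    - [0, 0, 0.003]
    - [0, 0, 0.003]
    - [0, 0, 0.003]
    - [0, 0, 0.002]
    - [0, 0, 0]
  turn:
    - [0, 0, 0]
    - [0, 0, 0]
    - [0, 0, 0]
    - [0, 0, 0]
    - [0, 0, 0]
    - [0, 0, 0]

```text
clock: 22.25
tool_pos: [0.6217, 0.0887, 0.0602]
eef_rot: [1.0, -0.0, 0.0, 0.0]
contact_force: [-0.1, 0.6, -0.7]
opening: 0.396
finger_force: 35.0
```

>>> servo_tool:
  translation:
    - [0.0006, 0, 0.001]
    - [0, 0, 0.001]
    - [0, 0, 0.001]
    - [0, 0, 0.001]
    - [0, 0, 0]
  turn:
    - [0, 0, 0]
    - [0, 0, 0]
    - [0, 0, 0]
    - [0, 0, 0]
    - [0, 0, 0]
  grip_force: 50

```text
clock: 22.88
tool_pos: [0.6228, 0.0887, 0.057]
eef_rot: [1.0, -0.0, 0.001, -0.0]
contact_force: [0.2, -0.6, 4.4]
opening: 0.389
finger_force: 50.0
```

>>> servo_tool:
  translation:
    - [0, 0, 0.001]
    - [0, 0, 0.001]
    - [0, 0, 0.001]
    - [0, 0, 0]
  turn:
    - [0, 0, 0]
    - [0, 0, 0]
    - [0, 0, 0]
    - [0, 0, 0]

```text
clock: 23.38
tool_pos: [0.6228, 0.0886, 0.0541]
eef_rot: [1.0, -0.0, 0.001, -0.0]
contact_force: [-1.0, -0.4, 5.6]
opening: 0.392
finger_force: 50.0
```

>>> servo_tool:
  translation:
    - [0, 0, 0.001]
    - [0, 0, 0.001]
    - [0, 0, 0]
  turn:
    - [0, 0, 0]
    - [0, 0, 0]
    - [0, 0, 0]

```text
clock: 23.75
tool_pos: [0.6225, 0.0887, 0.0511]
eef_rot: [1.0, -0.0, 0.0, 0.0]
contact_force: [1.4, -0.3, 0.5]
opening: 0.39
finger_force: 50.0
```

>>> servo_tool:
  translation:
    - [0, 0, 0.001]
    - [0, 0, 0.0005]
    - [0, 0, 0]
  turn:
    - [0, 0, 0]
    - [0, 0, 0]
    - [0, 0, 0]

```text
clock: 24.12
tool_pos: [0.6226, 0.0887, 0.0507]
eef_rot: [1.0, -0.0, 0.0, -0.0]
contact_force: [0.7, 0.4, 6.9]
opening: 0.391
finger_force: 50.0
```

>>> servo_tool:
  translation:
    - [0, 0, 0.001]
    - [0, 0, 0.001]
    - [0, 0, 0]
  turn:
    - [0, 0, 0]
    - [0, 0, 0]
    - [0, 0, 0]

```text
clock: 24.5
tool_pos: [0.6228, 0.0887, 0.0505]
eef_rot: [1.0, -0.0, 0.001, -0.0]
contact_force: [-4.0, -1.3, 18.9]
opening: 0.388
finger_force: 50.0
```

Run:
```python
from h import *
T=r.get_state()['tool_pos']
s=snap('wrist');P=cloud(s);h=cv2.cvtColor(s['img'],cv2.COLOR_RGB2HSV)
m=((h[:,:,0]<8)|(h[:,:,0]>172))&(h[:,:,1]>150)&(h[:,:,2]>60)&(np.hypot(P[:,:,0]-T[0],P[:,:,1]-T[1])<.04)
q=P[m];t=q[q[:,2]>.078]
A=np.c_[t[:,:2]-T[:2],np.ones(len(t))];print(len(t),cv2.minEnclosingCircle(t[:,:2].astype(np.float32)),t[:,2].max(),np.linalg.lstsq(A,t[:,2],rcond=None)[0].round(4))
for n in ('scene','side'):
    s=snap(n);P=cloud(s);g=P[(abs(P[:,:,0]-.567)<.025)&(abs(P[:,:,1]-.0887)<.02)&(P[:,:,2]>.095)&(P[:,:,2]<.108)];print('tab',n,len(g),np.median(g,0) if len(g) else '')
st=r.get_state();print(st['contact_force'],st['tool_pos'],st['clock'])
```

```text
4190 ((0.6225104331970215, 0.0886201485991478), 0.017965441569685936) 0.08647208076708378 [-0.0136 -0.0089  0.0837]
tab scene 38 [0.56459604 0.09213662 0.10248113]
tab side 38 [0.56525941 0.08315092 0.09996785]
[-3.82354269  0.47024838 19.95230016] [0.62281123 0.08872377 0.05053131] 24.65
```

The cap is level, on the axis and at home height. The force fell as it clicked, and the fingers are now pressing with about 20 N. Handing in.

```bash
python3 -c "
from plant import r
print(r.finish_job())"
```

```text
the job is handed in; nothing more can be done
None
```

The job is handed in, with no verdict returned: by my measurements the gauge is home under the collar, the power cap has clicked on, and the gripper is pressing it down with about 20 N (clock 24.65 s of 64).

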